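# Mesh a splined key in a cabinet lock and hold the bolt drawn

## Task

Lift the red-handled splined key out of its holder, turn it so that its four splines line up with the cross-shaped slots in the brass socket of the lock case, and slide it down against the spring until its brass collar sits flush on the socket and the bolt is drawn. The spring pushes the key back out, so do not let go: finish while still gripping the key by its red handle and pressing it fully home. Leave the knocker, pintle, clapper and doorstop on the larch shelf where they are.

Things in the scene. Friction and masses are not known exactly. Their poses are not given: they have to be found in the camera images.
- key: Loose splined key, about 0.22 kg, upright. Origin: centre of its foot; z up the stem. From the foot up: bit 0 to 26 mm with four splines along x and y like a plus sign, 30 mm across, each 8 mm wide, tapering to 2 mm over the lowest 6.5 mm; round brass collar 44 mm wide at 26 to 32 mm; stem 14 mm thick; red handle (see key_grip). Fits the socket in any of four quarter turns.
- key_grip (a point): Centre of the key's flat red handle, on its axis, 77 mm above its foot. The handle is 40 mm long along the key's x, 12 mm thick along its y, and spans 60 to 94 mm above the foot. Axes as the key's.
- holder: Fixed black ring on a dark wooden foot 75 mm square. The key hangs in its 36 mm hole, collar on the rim 45 mm above the work surface, foot 19 mm above it. Two thin black leaves beside the collar rise to 55 mm. The key lifts straight up and is clear once its foot is over 55 mm above the work surface. Origin: centre of the underside.
- lock: Fixed black lock case, 110 x 110 x 48 mm tall, with a square brass boss, 56 x 56 mm, rising to 60 mm in its middle. The boss has a plus-shaped socket: two crossing slots along the lock's x and y, each 36 mm long and 10.5 mm wide. A steel bolt sticks out of its +x side. Origin: centre of the underside, on the socket's axis; z up.
- socket_mouth (a point): Centre of the socket's mouth, on the flat top of the brass boss, 60 mm above the lock's origin. Axes as the lock's; the slots run along x and y. The key is home when its foot is 26 mm below this point.
- plunger (a joint): Red plus-shaped spring plunger in the socket: how far it is pressed down, m. 0 = released, its top 10 mm below the mouth; 0.016 with the key home; stop at 0.018. Pushes back with 2 N at 0, 8 N at 0.016, and springs back when let go. It draws the bolt in by the same distance.
- knocker: Bystander on the shelf: brass door knocker, disc 68 mm wide with a ring, about 22 mm tall. Origin: centre of the underside of the disc.
- pintle: Bystander on the shelf: forged iron pintle, a strap 26 x 90 mm with an upright pin, 56 mm tall. Origin: centre of the underside.
- clapper: Bystander on the shelf: small bronze bell clapper standing on its bulb, 44 mm wide, 80 mm tall. Origin: centre of the underside.
- doorstop: Bystander on the shelf: grey soapstone doorstop, 60 x 95 mm, 40 mm tall. Origin: centre of the underside.
- shelf: Fixed low larch shelf on the table, 100 mm (x) by 660 mm (y), top 30 mm above the work surface, carrying the bystanders. Origin: centre of the underside.
There are look-alikes about, which are no part of the job. What is shaped like the holder but orange or purple is not meant.

How it is judged (in metres and radians):
On the way, in this order (a step that is already met when the one before it is completed fails the run):
1. the key is lifted clear of its holder in the fingers (z of key in the frame of holder above 0.055 m and contact force between the fingers and key above 1 N), for 0.1 s.
2. the splines have entered the socket in mesh (z of key in the frame of socket_mouth below -0.008 m and horizontal distance between key and socket_mouth below 0.004 m), for 0.05 s.
At the end, for the whole second after the job is handed in: For the last second the gripped, still key is meshed (axis within 3 mm, upright within 4 degrees, splines along the slots), its collar within 2.5 mm of flush, the plunger pressed over 13.5 mm; the four shelf pieces moved less than 20 mm (value of joint plunger above 0.0135 m and z of key in the frame of socket_mouth below -0.0235 m and horizontal distance between key and socket_mouth below 0.003 m and angle between key's own z axis and vertical below 0.07 rad and (angle between the x axis of key and the x axis of lock, either way round below 0.15 rad or angle between the x axis of key and the y axis of lock, either way round below 0.15 rad) and contact force between the fingers and key above 2 N and distance between the grasp point and key_grip below 0.032 m and linear speed of key below 0.02 m/s and distance of each of knocker, pintle, clapper, doorstop from where it was at the start of the episode below 0.02 m); the arm keeps its last pose, push and grip.
It fails at once if a piece on the shelf is disturbed (distance of any of knocker, pintle, clapper, doorstop from where it was at the start of the episode above 0.02 m).
It also fails if it takes over 42 s, if anything falls off the work surface, if the arm or the gripper's body presses on something with over 40 N, if the wrist force passes 120 N, or if a joint passes its speed limit or range.

## Robot

A 6-joint arm with a two-finger parallel gripper is mounted at the origin on the work surface. World frame = base frame: x ahead of the robot, y to its left, z up, the work surface at z = 0. Lengths are in m, angles in degrees, forces in N, time in s.
With the tool pointing down it reaches from about 0.4 to 0.825 m from the base axis. Payload 7 kg.
Tool frame: the origin (TCP) lies on the centre line of the jaws, within the pads' length; the fingertips stand r.nose_length ahead of it and the grasp point (between the pads) lies 2 mm behind it (r.nose_length is the distance from the TCP to the fingertips, in m); z points along the fingers, y is the direction in which the jaws open and shut (so a half turn about z gives the same grasp; the last joint's range is limited). The gripper opens to 88 mm and grips with 3 to 60 N. Pads are 19 mm wide; open, the fingers measure 130 mm over their backs; the gripper's body (78 mm by 193 mm) begins 47 mm behind the grasp point.
Start: joints at [90.648, 20.546, 0.682, 0, -70.136, -16.507], TCP at [0.184, 0.649, 0.244] pointing down, gripper open.
Joint ranges: [-176.03, 176.03], [-82.01, 121.73], [-58.28, 71.71], [-173.87, 95.51], [-174.79, -0.11], [-173.66, 173.66]. Speed limits (degrees/s): [136.94, 136.94, 172.46, 180, 180, 180].

## Interface

Orientations are given as [roll, pitch, yaw] about the fixed x, y, z axes, in that order (R = Rz(yaw) Ry(pitch) Rx(roll)).
In Python, from plant import r gives the robot as it stands.
- The arm moves only by the tool apply_moves, never from a script. Its argument "targets" is a list of rows, each a list of 3 entries, a list of its own where there are three numbers: the shift along the tool's x, y, z scaled (see below), then the turn, a rotation vector about the tool's x, y, z scaled (see below), then the finger opening in mm, from 0 to 87.6. A call has 1 to 5 rows; each row shifts and turns the pose as measured when the row begins, along the tool's axes as they then stand; what a row does not reach is not made up. The controller multiplies each number of a shift by 0.04 m and each number of a turn by 8 degrees. A row lasts 1/10 s, in which the tool goes at most 50 mm and 8.59 degrees, less where a joint would pass 70% of its speed; a pose out of reach is approached as far as the arm can. A call with a number of a shift or a turn outside -1 to 1 is refused whole. A call with a gripper value outside its range is refused whole. The fingers move at their own pace and stop on an object; "squeeze" is the grip in N (left out, the last holds). Time passes only in rows, so rows that do not move let the fingers close. It gives the time, the measured TCP pose, the force and the opening at its end, in the units of the state.
- r.get_state(): the state, without advancing time (a new reading comes with each control period).
- r.capture(name): name is "scene" or "top" or "wrist"; returns a dict with "img" (420x560x3 uint8, blue, green, red), "z_map" (420x560 float32, m along the optical axis (not along the pixel's ray), 0 where there is no reading), "fx", "fy", "cx", "cy" (pixels), "camera_from_world" (4x4, takes a point from world to camera coordinates); the wrist camera has in their place "mount" (4x4, takes a point from camera to tool coordinates, whose origin is the TCP and whose axes are the flange's). Camera axes: x right, y up, looking along -z (the intrinsics and any distortion apply to the point x, -y, -z); pixel columns grow to the right and rows downward; lengths in m; the calibration is good to about 2 mm. A picture is of the moment at which its call begins: read the wrist's pose just before it.
- r.close_job(): hands the job in, once; it reports no verdict.
The state is a dict: "time_s": time; "joints": joint angles; "qd": joint speeds; "joint_torque": joint torques, N m; "tcp_pos": TCP position; "eef_rot": TCP orientation; "contact_force": force on the tool from outside, world axes, zero at the start; "moment": the same for the moment, N m; "gripper_width": finger opening in m.
Only numpy, scipy, OpenCV 4.12 (cv2) and the standard library are available. Lean on these libraries where they do the work, as an engineer would, in place of code of your own. Each camera call takes 0.05 s, during which the arm holds its last target.

## Working session

There is one attempt and no reset: what is moved stays moved. The work goes in short steps, Python scripts to look and compute and a tool call to move; the robot and the scene stay as the last step left them, time stands still between calls to the robot, and variables do not carry over. Pictures are saved under pics/ and viewed, and the job is handed in when it is done.

Besides the shell and the picture viewer there is one more tool, called after "Request:" by a JSON object that holds its "op" and its "data". apply_moves: Moves the arm, as the interface text tells. Its arguments: {"type":"object","properties":{"targets":{"type":"array","items":{"type":"array"}},"squeeze":{"type":"number"}},"required":["targets"]}

```bash
ls; mkdir -p pics
python3 - <<'E'
from plant import r
import cv2,numpy as np,pickle
s=r.get_state();print(s,r.nose_length)
for n in("scene","top"):
    c=r.capture(n);cv2.imwrite(f"pics/{n}0.png",c["img"]);pickle.dump(c,open(f"{n}0.pkl","wb"))
    print(n,c["fx"],c["fy"],c["cx"],c["cy"],c["camera_from_world"].round(3).tolist(),[k for k in c])
print(r.get_state()["time_s"])
E
```

```text
pics
{'time_s': 0.0, 'joints': array([ 9.06475080e+01,  2.05920380e+01,  6.34618849e-01, -1.87006832e-02,
       -7.01362793e+01, -1.65077093e+01]), 'qd': array([ 0.06316196, -0.01169234, -0.0595492 ,  0.00100541, -0.02103351,
        0.09856098]), 'joint_torque': array([-4.73323835e-04, -5.82711017e+01,  2.93048537e+01,  6.99741796e+00,
        7.01118741e-03, -1.57665850e-04]), 'tcp_pos': array([0.18436821, 0.64886207, 0.24262675]), 'eef_rot': array([ 1.79905168e+02, -9.77103831e-03, -1.58665619e+01]), 'contact_force': array([ 0.18129709, -0.23776336,  0.32880376]), 'moment': array([-0.04002065, -0.02003981, -0.00128581]), 'gripper_width': 0.08730901574776612} 0.017
scene 451.13958707018173 451.13958707018173 285.8091955138423 203.84468789659186 [[-0.557, 0.831, -0.008, 0.259], [-0.705, -0.468, 0.532, 0.374], [0.438, 0.302, 0.847, -1.512], [0.0, 0.0, 0.0, 1.0]] ['img', 'z_map', 'fx', 'fy', 'cx', 'cy', 'camera_from_world']
top 476.28250619721865 476.28250619721865 285.0938482366085 205.42542561006735 [[-0.016, -1.0, -0.016, 0.1], [0.996, -0.017, 0.082, -0.547], [-0.082, -0.014, 0.997, -1.066], [0.0, 0.0, 0.0, 1.0]] ['img', 'z_map', 'fx', 'fy', 'cx', 'cy', 'camera_from_world']
0.1
```

View pics/scene0.png

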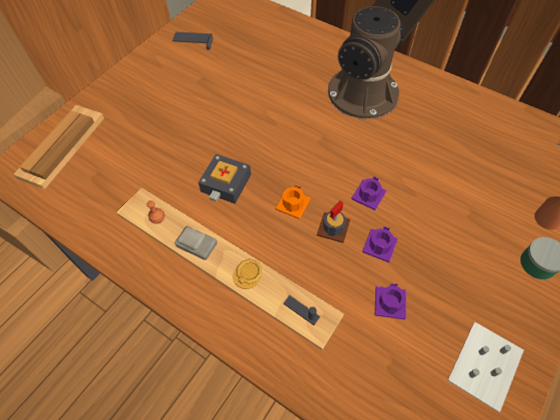

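View pics/top0.png

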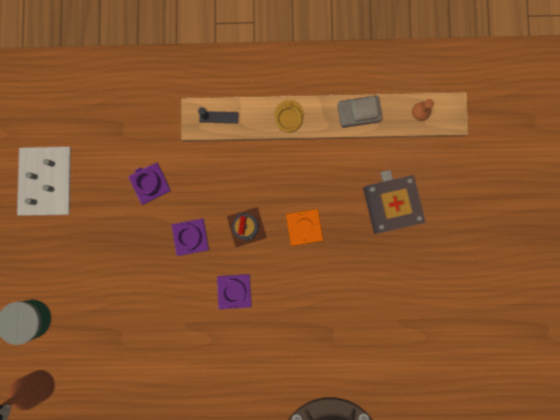

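The scene view shows the red-handled key at about (335,215). In the top view it is at (243,227), on a dark foot, with the lock at (397,204), its red plus in brass, and its bolt toward +x. The shelf runs along the top at rows 95–138. Next I'll measure these.

```bash
cat > h.py <<'E'
import numpy as np,cv2,pickle
def world(c,T=None):
    z=c["z_map"].astype(float);v,u=np.indices(z.shape)
    P=np.stack([(u-c["cx"])/c["fx"]*z,-(v-c["cy"])/c["fy"]*z,-z,np.ones_like(z)],-1)
    M=np.linalg.inv(c["camera_from_world"]) if T is None else T
    W=(P@M.T)[...,:3];W[z==0]=np.nan;return W
E
python3 - <<'E'
from h import *
for n,R in(("top",[(222,265,205,250),(355,430,165,240)]),("scene",[(315,355,195,245),(195,255,150,205)])):
    c=pickle.load(open(n+"0.pkl","rb"));W=world(c);im=c["img"].astype(int)
    hsv=cv2.cvtColor(c["img"],cv2.COLOR_BGR2HSV)
    cv2.imwrite(f"pics/{n}_z.png",cv2.resize(np.hstack([c["img"][b0:b0+45,a0:a0+43] for a0,a1,b0,b1 in R]),None,fx=8,fy=8,interpolation=cv2.INTER_NEAREST))
    for (u0,u1,v0,v1) in R:
        S=np.zeros(W.shape[:2],bool);S[v0:v1,u0:u1]=1
        red=S&((hsv[...,0]<6)|(hsv[...,0]>174))&(hsv[...,1]>200)&(hsv[...,2]>120)
        brass=S&(hsv[...,0]>15)&(hsv[...,0]<28)&(hsv[...,1]>100)&(hsv[...,2]>110)
        for nm,m in(("red",red),("brass",brass)):
            p=W[m];p=p[~np.isnan(p[:,0])]
            if len(p)<5: print(n,nm,len(p));continue
            print(n,nm,len(p),np.median(p,0).round(4),p.min(0).round(4),p.max(0).round(4))
            if nm=="red":
                q=p[p[:,2]>p[:,2].max()-.006];print("  topred",len(q),q.mean(0).round(4),cv2.minAreaRect((q[:,:2]*1000).astype(np.float32)))
            else: print(cv2.minAreaRect((p[:,:2]*1000).astype(np.float32)))
        dark=S&(np.abs(W[...,2]-(.048 if u1-u0>50 else .01))<.006)
        p=W[dark];print(" dark",len(p),cv2.minAreaRect((p[:,:2]*1000).astype(np.float32)))
    # shelf pieces heights
    if n=="top":
        for (u,v) in[(218,118),(289,117),(360,111),(422,111),(280,95),(180,237),(304,227),(234,292),(150,183),(20,322)]: print(u,v,W[v,u].round(3))
E
```

```text
top red 67 [0.5021 0.1818 0.1131] [0.4853 0.1755 0.1098] [0.5189 0.1867 0.117 ]
  topred 60 [0.5022 0.1811 0.1134] ((501.9901123046875, 181.2879638671875), (8.975278854370117, 33.752113342285156), 83.44986724853516)
top brass 153 [0.5019 0.1731 0.0517] [0.4823 0.1596 0.0421] [0.5199 0.2033 0.0964]
((500.61187744140625, 181.619873046875), (37.53338623046875, 43.834754943847656), 4.301462173461914)
 dark 516 ((502.1236877441406, 189.10520935058594), (98.6508560180664, 97.40679931640625), 89.08451843261719)
top red 46 [ 0.5478 -0.1563  0.0499] [ 0.5368 -0.168   0.046 ] [ 0.5612 -0.1436  0.0544]
  topred 39 [ 0.5474 -0.1559  0.0506] ((548.07861328125, -155.3021697998047), (20.558624267578125, 17.405941009521484), 52.90010452270508)
top brass 543 [ 0.5473 -0.1555  0.0601] [ 0.5143 -0.1872  0.047 ] [ 0.581  -0.1231  0.067 ]
((547.38037109375, -155.83241271972656), (57.832061767578125, 57.174644470214844), 12.110746383666992)
 dark 1896 ((546.8087158203125, -155.98826599121094), (109.9993667602539, 111.65230560302734), 11.927273750305176)
218 118 [0.752 0.241 0.036]
289 117 [0.75  0.078 0.0
[... 589 characters left out ...]
9844, 44.663177490234375), 38.940120697021484)
 dark 401 ((477.9917297363281, 172.94747924804688), (158.51943969726562, 110.49394226074219), 31.83376121520996)
scene red 16 [ 0.546  -0.1563  0.0516] [ 0.534  -0.168   0.0489] [ 0.5562 -0.1436  0.0553]
  topred 15 [ 0.5464 -0.1565  0.0519] ((544.8056640625, -155.79945373535156), (16.089853286743164, 18.96510887145996), 52.276710510253906)
scene brass 349 [ 0.5477 -0.1527  0.0602] [ 0.513  -0.1864  0.0454] [ 0.5808 -0.1215  0.0663]
((548.4624633789062, -156.16567993164062), (59.01448440551758, 59.92186737060547), 13.170406341552734)
 dark 968 ((547.5203857421875, -156.22903442382812), (114.17835235595703, 113.0484619140625), 12.084648132324219)
```

View pics/top_z.png

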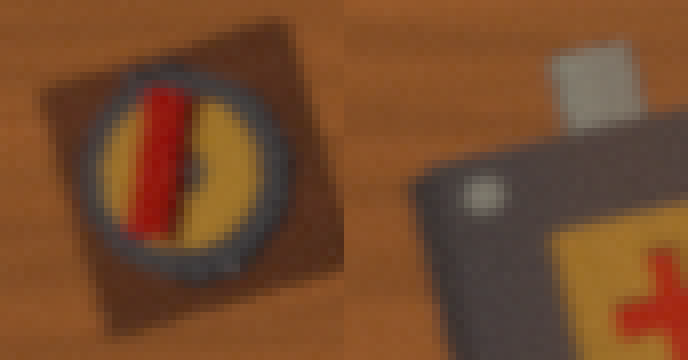

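Two views agree. The key sits at about (0.503, 0.182) with its handle along −6.6°. The lock sits at (0.5475, −0.156) with its axes at +12°. I'll move over the key at height and refine with the wrist camera.

Request:
{"op": "apply_moves", "data": {"targets": [[[0.95, 0.79, 0], [0, 0, 0], 87], [[0.95, 0.79, 0], [0, 0, 0], 87], [[0.95, 0.79, 0], [0, 0, 0], 87], [[0.95, 0.79, 0], [0, 0, 0], 87], [[0.95, 0.79, 0], [0, 0, 0], 87]]}}

```text
time_s: 0.6
tcp_pos: [0.3232, 0.4435, 0.2386]
eef_rot: [179.6, -0.0, -15.5]
contact_force: [1.5, 0.9, -0.7]
gripper_width: 0.087
```

Request:
{"op": "apply_moves", "data": {"targets": [[[0.95, 0.79, 0], [0, 0, 0], 87], [[0.95, 0.79, 0], [0, 0, 0], 87], [[0.95, 0.79, 0], [0, 0, 0], 87], [[0.95, 0.79, 0], [0, 0, 0], 87], [[0.95, 0.79, 0], [0, 0, 0], 87]]}}

```text
time_s: 1.1
tcp_pos: [0.4634, 0.2367, 0.2396]
eef_rot: [179.6, -0.0, -15.3]
contact_force: [0.8, 0.8, 0.7]
gripper_width: 0.0867
```

Request:
{"op": "apply_moves", "data": {"targets": [[[0.65, 0.53, 0.2], [0, 0, -0.5], 87], [[0.65, 0.5, 0.2], [0, 0, -0.5], 87], [[0, 0, 0], [0.05, 0, 0], 87]]}}

```text
time_s: 1.4
tcp_pos: [0.5071, 0.1774, 0.223]
eef_rot: [179.9, 0.1, -7.3]
contact_force: [-0.2, 0.5, 0.3]
gripper_width: 0.0871
```

Run:
```python
from plant import r
from h import *
from scipy.spatial.transform import Rotation as Ro
s=r.get_state();c=r.capture("wrist");pickle.dump((s,c),open("w1.pkl","wb"));cv2.imwrite("pics/w1.png",c["img"])
print(s["tcp_pos"],s["eef_rot"],c["mount"].round(3).tolist())
```

```text
[0.50714304 0.17736044 0.22302065] [ 1.79926650e+02  9.01737413e-02 -7.31198680e+00] [[-0.001, 0.954, 0.298, 0.081], [1.0, 0.001, 0.001, 0.0], [0.001, 0.298, -0.954, -0.141], [0.0, 0.0, 0.0, 1.0]]
```

View pics/w1.png

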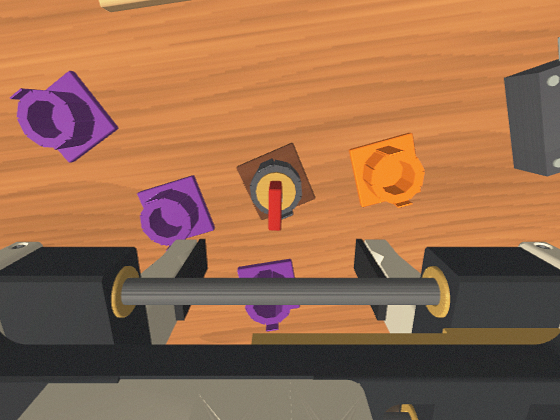

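The wrist view shows the key's handle at (275,205), between the open fingers and nearly aligned with tool x. Next I'll measure it in the tool frame.

```bash
cat >> h.py <<'E'
from scipy.spatial.transform import Rotation as Ro
def Tw(s):
    T=np.eye(4);T[:3,:3]=Ro.from_euler("xyz",s["eef_rot"],degrees=True).as_matrix();T[:3,3]=s["tcp_pos"];return T
def redmask(img):
    h=cv2.cvtColor(img,cv2.COLOR_BGR2HSV)
    return ((h[...,0]<6)|(h[...,0]>174))&(h[...,1]>180)&(h[...,2]>90)
E
python3 - <<'E'
from h import *
s,c=pickle.load(open("w1.pkl","rb"));m=redmask(c["img"]);m[:150]=0;m[240:]=0;m[:,:250]=0;m[:,300:]=0
for nm,T in(("tool",c["mount"]),("world",Tw(s)@c["mount"])):
    W=world(c,T);p=W[m];z=p[:,2];print(nm,len(p),p.min(0).round(4),p.max(0).round(4))
    q=p[np.abs(z-(z.min() if nm=="tool" else z.max()))<.004];print(len(q),q.mean(0).round(4),cv2.minAreaRect((q[:,:2]*1000).astype(np.float32)))
h=cv2.cvtColor(c["img"],cv2.COLOR_BGR2HSV);b=(h[...,0]>15)&(h[...,0]<28)&(h[...,1]>100)&(h[...,2]>110)
b[:160]=0;b[220:]=0;b[:,:250]=0;b[:,310:]=0
p=world(c,Tw(s)@c["mount"])[b];p=p[np.abs(p[:,2]-.051)<.006];print("collar",len(p),p.mean(0),cv2.minEnclosingCircle((p[:,:2]*1000).astype(np.float32)))
E
```

```text
tool 571 [-0.0571 -0.0164  0.1084] [ 0.0156 -0.0004  0.2247]
498 [-0.0039 -0.0054  0.1103] ((-4.423051834106445, -5.909252166748047), (39.33546829223633, 10.972440719604492), 0.08612346649169922)
world 571 [ 0.4522  0.1757 -0.0016] [0.5232 0.2006 0.1146]
498 [0.5037 0.1831 0.1127] ((503.31695556640625, 183.66734313964844), (10.968753814697266, 39.33391189575195), 82.60586547851562)
collar 795 [0.50592854 0.18233161 0.05072466] ((501.9269104003906, 182.81138610839844), 22.79632568359375)
```

Request:
{"op": "apply_moves", "data": {"targets": [[[-0.1, -0.14, 0.8], [0, 0, 0], 87], [[0, 0, 0.8], [0, 0, 0], 87], [[0, 0, 0.8], [0, 0, 0], 60], [[0, 0, 0.4], [0, 0, 0], 50], [[0, 0, 0], [0, 0, 0], 40]], "squeeze": 30}}

```text
time_s: 1.95
tcp_pos: [0.5026, 0.1875, 0.11]
eef_rot: [-179.8, -0.1, -7.6]
contact_force: [-0.2, -0.1, 0.1]
gripper_width: 0.0684
```

Request:
{"op": "apply_moves", "data": {"targets": [[[0.02, 0.1, 0.2], [0, 0, 0], 50], [[0, 0, 0.15], [0, 0, 0], 40], [[0, 0, 0.04], [0, 0, 0], 30]]}}

```text
time_s: 2.25
tcp_pos: [0.5033, 0.1853, 0.0956]
eef_rot: [-179.7, -0.2, -7.6]
contact_force: [-0.2, -0.0, 0.8]
gripper_width: 0.0443
```

Run:
```python
from plant import r
from h import *
s=r.get_state();c=r.capture("wrist");cv2.imwrite("pics/w2.png",c["img"])
print(s["tcp_pos"],s["eef_rot"],s["gripper_width"],s["contact_force"])
m=redmask(c["img"]);W=world(c,c["mount"]);p=W[m];p=p[(abs(p[:,0])<.05)&(abs(p[:,1])<.03)&(p[:,2]<.03)]
q=p[p[:,2]<p[:,2].min()+.005];print(len(p),p.min(0),p.max(0),cv2.minAreaRect((q[:,:2]*1000).astype(np.float32)))
```

```text
[0.50334554 0.18526109 0.09556032] [-179.69583602   -0.21425141   -7.56112972] 0.04431055150214466 [-0.17057325 -0.02056414  0.79046339]
1439 [-0.01979543 -0.00379518 -0.01889948] [0.02063295 0.00788181 0.01453699] ((0.41660308837890625, 1.946824550628662), (40.20866012573242, 11.34772777557373), 1.355566143989563)
```

View pics/w2.png

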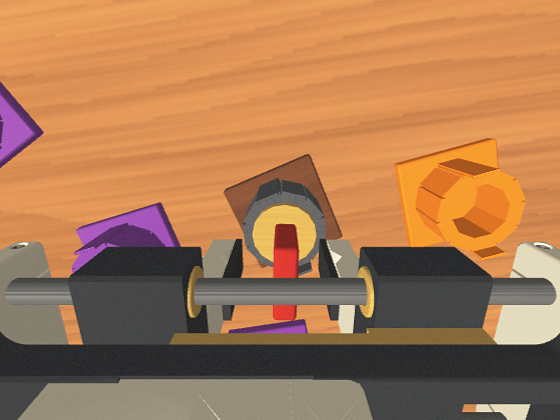

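The handle is centred between the jaws to within 2 mm. I'll nudge by that and close.

Request:
{"op": "apply_moves", "data": {"targets": [[[0.01, 0.05, 0.04], [-0.04, 0, 0.05], 25], [[0, 0, 0], [0, 0, 0], 8], [[0, 0, 0], [0, 0, 0], 8], [[0, 0, 0], [0, 0, 0], 8], [[0, 0, 0], [0, 0, 0], 8]], "squeeze": 35}}

```text
time_s: 2.8
tcp_pos: [0.5041, 0.1833, 0.0954]
eef_rot: [-179.9, -0.3, -8.0]
contact_force: [0.4, 0.1, -2.1]
gripper_width: 0.0119
```

Request:
{"op": "apply_moves", "data": {"targets": [[[0, 0, -0.3], [0, 0, 0], 8], [[0, 0, -0.5], [0, 0, 0], 8], [[0, 0, -0.7], [0, 0, 0], 8], [[0, 0, -0.7], [0, 0, 0], 8], [[0, 0, -0.4], [0, 0, 0], 8]]}}

```text
time_s: 3.3
tcp_pos: [0.5017, 0.1819, 0.2028]
eef_rot: [179.8, -0.0, -8.1]
contact_force: [0.6, 1.1, -1.8]
gripper_width: 0.0119
```

Request:
{"op": "apply_moves", "data": {"targets": [[[0, 0, -0.2], [0, 0, 0], 8], [[0, 0, 0], [0, 0, 0], 8]]}}

```text
time_s: 3.5
tcp_pos: [0.5026, 0.1826, 0.2149]
eef_rot: [-180.0, -0.3, -8.1]
contact_force: [-0.6, 0.5, -1.4]
gripper_width: 0.0121
```

Run:
```python
from plant import r
from h import *
s=r.get_state();print(s["tcp_pos"],s["eef_rot"],s["gripper_width"],s["contact_force"])
for n in("wrist","top","scene"):
    s=r.get_state();c=r.capture(n);pickle.dump((s,c),open(n+"3.pkl","wb"));cv2.imwrite(f"pics/{n}3.png",c["img"])
```

```text
[0.50264277 0.18258762 0.21491398] [-179.9783589    -0.25134367   -8.05697149] 0.012103886304622795 [-0.57308687  0.53706543 -1.39819958]
```

View pics/wrist3.png

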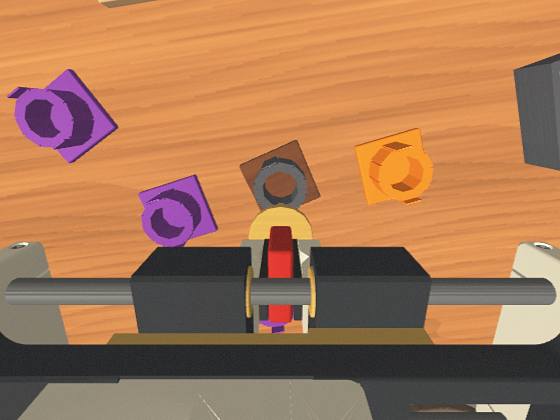

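View pics/scene3.png

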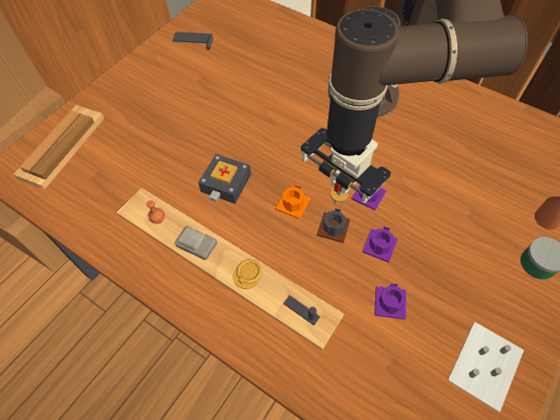

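The key is lifted: the holder is empty at (280,185), the handle is in the jaws, and the brass collar shows below it. Next I'll measure the key's pose in the tool frame.

```bash
cat >> h.py <<'E'
def keypose(c):
    W=world(c,c["mount"]);h=cv2.cvtColor(c["img"],cv2.COLOR_BGR2HSV)
    ok=(abs(W[...,0])<.04)&(abs(W[...,1])<.03)
    p=W[redmask(c["img"])&ok&(W[...,2]<.02)];q=p[p[:,2]<p[:,2].min()+.005]
    print("red",len(p),p.min(0).round(4),p.max(0).round(4),"top",cv2.minAreaRect((q[:,:2]*1000).astype(np.float32)))
    b=(h[...,0]>15)&(h[...,0]<28)&(h[...,1]>100)&(h[...,2]>100)&ok&(W[...,2]>.03)&(W[...,2]<.06)
    p=W[b];print("collar",len(p),p.min(0).round(4),p.max(0).round(4),np.median(p,0).round(4))
    A=np.c_[p[:,:2],np.ones(len(p))];
    p=p[abs(p[:,2]-np.median(p[:,2]))<.003];A=np.c_[p[:,:2],np.ones(len(p))];print(" plane z=",np.linalg.lstsq(A,p[:,2],rcond=None)[0].round(4), cv2.minEnclosingCircle((p[:,:2]*1000).astype(np.float32)))
    return W
E
python3 - <<'E'
from h import *
s,c=pickle.load(open("wrist3.pkl","rb"));keypose(c)
E
```

```text
red 1477 [-0.0203 -0.0067 -0.0215] [0.0196 0.0059 0.0138] top ((-0.5224647521972656, -0.23716211318969727), (39.53266906738281, 11.329937934875488), 0.29671570658683777)
collar 1488 [-0.0035 -0.0216  0.0423] [0.0206 0.0215 0.0503] [ 0.009  -0.0003  0.0445]
 plane z= [ 0.0274 -0.0009  0.0443] ((-0.8852177858352661, -0.0028216978535056114), 21.66280174255371)
```

The key is upright, aligned and centred in the tool to within 1 mm, with its foot about 76 mm ahead of the TCP. Now over to the lock.

Request:
{"op": "apply_moves", "data": {"targets": [[[0.14, 0.5, 0], [0, 0, 0], 8], [[0.26, 0.95, 0], [0, 0, 0], 8], [[0.26, 0.95, 0], [0, 0, 0], 8], [[0.26, 0.95, 0], [0, 0, 0], 8], [[0.26, 0.95, 0], [0, 0, 0], 8]]}}

```text
time_s: 4.15
tcp_pos: [0.5224, 0.0029, 0.2068]
eef_rot: [179.6, 0.4, -7.6]
contact_force: [1.6, -0.3, -0.2]
gripper_width: 0.0115
```

Request:
{"op": "apply_moves", "data": {"targets": [[[0.2, 0.95, 0], [0, 0, 0], 8], [[0.2, 0.95, 0], [0, 0, 0], 8], [[0.1, 0.8, 0], [0, 0, 0], 8]]}}

```text
time_s: 4.45
tcp_pos: [0.526, -0.112, 0.2033]
eef_rot: [179.5, 0.8, -7.6]
contact_force: [-0.2, 0.8, -1.5]
gripper_width: 0.0116
```

Request:
{"op": "apply_moves", "data": {"targets": [[[0.2, 0.6, 0], [0, 0, 0], 8], [[0.1, 0.4, 0], [0, 0, -0.8], 8], [[0, 0, 0], [0, 0, -0.85], 8], [[0, 0, 0], [0, 0, -0.7], 8], [[0, 0, 0], [0, 0, 0], 8]]}}

```text
time_s: 4.95
tcp_pos: [0.5283, -0.1602, 0.1956]
eef_rot: [179.9, 1.7, 11.4]
contact_force: [-0.2, -0.3, -1.7]
gripper_width: 0.0118
```

Run:
```python
from plant import r
from h import *
s=r.get_state();c=r.capture("wrist");pickle.dump((s,c),open("w4.pkl","wb"));cv2.imwrite("pics/w4.png",c["img"])
print(s["tcp_pos"],s["eef_rot"],s["joints"].round(1));keypose(c)
```

```text
[ 0.52831531 -0.16017017  0.19557258] [179.91882555   1.73611278  11.3817943 ] [  3.7  12.  -17.9   0.4 -61.7  97.5]
red 1484 [-0.0205 -0.0061 -0.0205] [0.0196 0.0055 0.0147] top ((-0.45877647399902344, -0.36320018768310547), (39.93730163574219, 11.361961364746094), 0.5050166249275208)
collar 1488 [-0.0036 -0.0215  0.0427] [0.0204 0.0215 0.0501] [ 0.0091 -0.0004  0.0446]
 plane z= [ 0.0171 -0.0016  0.0444] ((-0.720392107963562, -0.005742493085563183), 21.606815338134766)
```

View pics/w4.png

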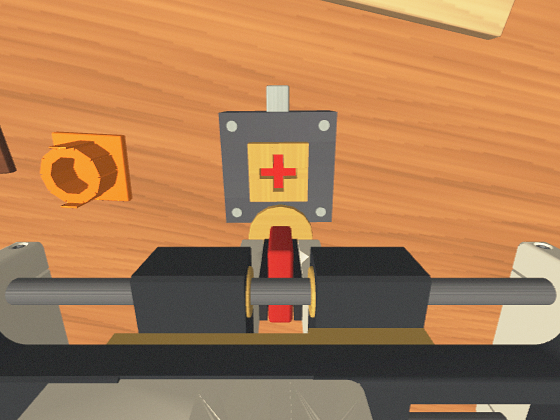

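The lock is fully visible, with the socket at about (278,172) and its slots close to the tool's axes. A pitch drift of 1.7° needs correcting. Next I'll measure the socket.

```bash
cat >> h.py <<'E'
def socket(s,c):
    h=cv2.cvtColor(c["img"],cv2.COLOR_BGR2HSV);W=world(c,Tw(s)@c["mount"])
    near=np.hypot(W[...,0]-.5475,W[...,1]+.156)<.075
    b=(h[...,0]>15)&(h[...,0]<28)&(h[...,1]>100)&near&(abs(W[...,2]-.06)<.006)
    p=W[b];print("brass",len(p),np.median(p[:,2]).round(4),cv2.minAreaRect((p[:,:2]*1000).astype(np.float32)))
    m=redmask(c["img"])&near&(W[...,2]<.065)&(W[...,2]>.035);p=W[m]
    if len(p): print("plus",len(p),p.mean(0).round(4),p.min(0).round(4),p.max(0).round(4),cv2.minAreaRect((p[:,:2]*1000).astype(np.float32)))
    d=near&(abs(W[...,2]-.048)<.004)&(h[...,2]<120);p=W[d];print("case",len(p),cv2.minAreaRect((p[:,:2]*1000).astype(np.float32)))
E
python3 - <<'E'
from h import *
s,c=pickle.load(open("w4.pkl","rb"));socket(s,c)
E
```

```text
brass 2831 0.0598 ((547.0357666015625, -154.19583129882812), (56.65537643432617, 56.046817779541016), 11.635459899902344)
plus 489 [ 0.5465 -0.1542  0.0498] [ 0.5299 -0.171   0.0393] [ 0.563  -0.1375  0.0519] ((546.3589477539062, -154.2440643310547), (27.789356231689453, 28.865251541137695), 58.078094482421875)
case 7350 ((547.081298828125, -153.6541748046875), (109.71146392822266, 109.32096862792969), 11.465217590332031)
```

Request:
{"op": "apply_moves", "data": {"targets": [[[0.3, -0.03, 0], [0, 0.2, -0.02], 8], [[0.2, 0, 0.2], [0, 0, 0], 8], [[0, 0, 0], [0, 0, 0], 8]]}}

```text
time_s: 5.3
tcp_pos: [0.549, -0.1539, 0.1853]
eef_rot: [179.9, 0.1, 11.1]
contact_force: [-1.3, -0.9, -3.0]
gripper_width: 0.0117
```

Run:
```python
from plant import r
from h import *
s=r.get_state();c=r.capture("wrist");pickle.dump((s,c),open("w5.pkl","wb"));cv2.imwrite("pics/w5.png",c["img"])
print(s["tcp_pos"],s["eef_rot"],s["contact_force"]);keypose(c);socket(s,c)
```

```text
[ 0.54895827 -0.15392775  0.18529409] [1.79947859e+02 7.69272759e-02 1.10679311e+01] [-1.27309096 -0.92570246 -3.0363997 ]
red 1500 [-0.0204 -0.0069 -0.02  ] [0.0195 0.0055 0.0138] top ((-0.4825172424316406, -0.3545961380004883), (39.80746841430664, 11.476773262023926), 0.6070831418037415)
collar 1503 [-0.0036 -0.0216  0.0427] [0.0207 0.0214 0.0504] [ 0.0091 -0.0004  0.0446]
 plane z= [0.0177 0.0004 0.0444] ((-0.7477928400039673, -0.14685149490833282), 21.526195526123047)
brass 1804 0.0598 ((551.640380859375, -153.29998779296875), (47.50221252441406, 55.96767044067383), 11.432267189025879)
plus 358 [ 0.5492 -0.1533  0.0498] [ 0.5384 -0.1709  0.0417] [ 0.5625 -0.1373  0.0521] ((551.8521728515625, -152.58795166015625), (20.350732803344727, 33.61720657348633), 12.020427703857422)
case 6523 ((548.474609375, -153.62564086914062), (107.4697036743164, 109.21443176269531), 11.736474990844727)
```

View pics/w5.png

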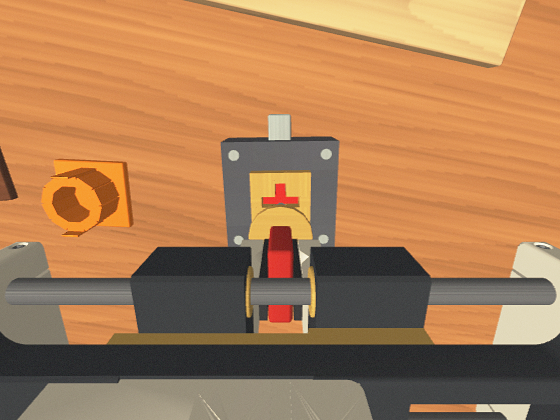

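Request:
{"op": "apply_moves", "data": {"targets": [[[-0.02, 0, 0.3], [0, 0, -0.1], 8], [[0, 0, 0.3], [0, 0, 0], 8], [[0, 0, 0.2], [0, 0, 0], 8], [[0, 0, 0], [0, 0, 0], 8]]}}

```text
time_s: 5.75
tcp_pos: [0.5474, -0.1539, 0.1505]
eef_rot: [180.0, 0.1, 11.9]
contact_force: [0.1, -0.5, -2.2]
gripper_width: 0.0117
```

Run:
```python
from plant import r
from h import *
s=r.get_state();c=r.capture("wrist");pickle.dump((s,c),open("w6.pkl","wb"));cv2.imwrite("pics/w6.png",c["img"])
print(s["tcp_pos"],s["eef_rot"],s["contact_force"]);keypose(c);socket(s,c)
c=r.capture("scene");cv2.imwrite("pics/s6.png",cv2.resize(c["img"][100:240,150:330],None,fx=4,fy=4))
```

```text
[ 0.54740864 -0.15386104  0.15052689] [1.79951788e+02 1.22450264e-01 1.19353485e+01] [ 0.1199539  -0.49093011 -2.24613478]
red 1487 [-0.0203 -0.006  -0.0191] [0.0196 0.0057 0.0144] top ((-0.31923866271972656, -0.22618436813354492), (11.457539558410645, 39.926002502441406), 89.47038269042969)
collar 1496 [-0.0036 -0.0215  0.0428] [0.0205 0.0214 0.0498] [ 0.009  -0.0004  0.0445]
 plane z= [0.0217 0.0023 0.0444] ((-0.8414950966835022, -0.08511289954185486), 21.54254150390625)
brass 2134 0.0597 ((549.1893310546875, -153.75189208984375), (52.4996452331543, 56.053070068359375), 11.575796127319336)
plus 149 [ 0.5551 -0.1526  0.0494] [ 0.5385 -0.1706  0.036 ] [ 0.5624 -0.1375  0.0513] ((552.7778930664062, -151.4180908203125), (18.537099838256836, 34.8231086730957), 18.24407196044922)
case 7920 ((556.1282958984375, -152.06619262695312), (91.93949890136719, 109.36724853515625), 11.789451599121094)
```

View pics/s6.png

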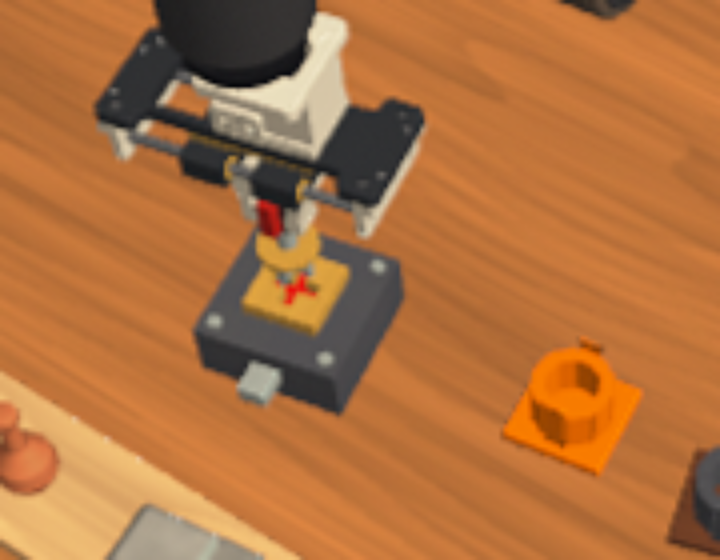

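View pics/w6.png

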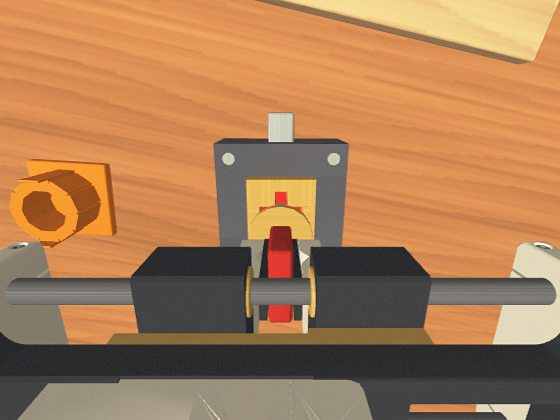

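The socket and key axes agree within 0.7 mm and about 0.5° in the wrist frame. The scene view shows the bit just above the plus. I'll descend into the slots.

Request:
{"op": "apply_moves", "data": {"targets": [[[0.02, 0, 0.2], [0, 0.01, 0], 8], [[0, 0, 0.2], [0, 0, 0], 8], [[0, 0, 0.15], [0, 0, 0], 8], [[0, 0, 0], [0, 0, 0], 8]], "squeeze": 50}}

```text
time_s: 6.25
tcp_pos: [0.5497, -0.1539, 0.129]
eef_rot: [179.9, -0.2, 11.9]
contact_force: [0.5, 0.7, -1.3]
gripper_width: 0.0118
```

Request:
{"op": "apply_moves", "data": {"targets": [[[-0.04, 0, 0.05], [0, 0, 0], 8], [[0, 0, 0.12], [0, 0, 0], 8], [[0, 0, 0.12], [0, 0, 0], 8]]}}

```text
time_s: 6.55
tcp_pos: [0.5483, -0.1544, 0.1176]
eef_rot: [179.9, -0.2, 12.0]
contact_force: [-0.9, 0.9, 3.3]
gripper_width: 0.012
```

The force matches the spring with no jam. I'll keep pressing.

Request:
{"op": "apply_moves", "data": {"targets": [[[0, 0, 0.12], [0, 0, 0], 8], [[0, 0, 0.1], [0, 0, 0], 8], [[0, 0, 0.06], [0, 0, 0], 8]]}}

```text
time_s: 6.85
tcp_pos: [0.5485, -0.1546, 0.1101]
eef_rot: [179.8, -0.3, 12.1]
contact_force: [-14.6, 9.1, 37.4]
gripper_width: 0.012
```

Request:
{"op": "apply_moves", "data": {"targets": [[[-0.02, 0, 0], [0, 0, 0], 8], [[0, 0, 0.02], [0, 0, 0], 8]]}}

```text
time_s: 7.05
tcp_pos: [0.5483, -0.1544, 0.1112]
eef_rot: [179.7, -0.4, 12.1]
contact_force: [-2.5, 1.1, 4.4]
gripper_width: 0.0117
```

Run:
```python
from plant import r
from h import *
s=r.get_state();c=r.capture("wrist");cv2.imwrite("pics/w7.png",c["img"])
print(s["tcp_pos"],s["eef_rot"],s["contact_force"],s["gripper_width"]);keypose(c);socket(s,c)
s=r.get_state();print(s["tcp_pos"],s["contact_force"],s["qd"].round(2))
c=r.capture("scene");cv2.imwrite("pics/s7.png",cv2.resize(c["img"][100:240,150:330],None,fx=4,fy=4,interpolation=cv2.INTER_CUBIC))
```

```text
[ 0.54825514 -0.15442871  0.11121546] [179.74364261  -0.39369355  12.1092301 ] [-2.50404669  1.08803379  4.41612556] 0.011654754901941212
red 1522 [-0.021 -0.007 -0.022] [0.0197 0.0056 0.0139] top ((-0.46771812438964844, -0.29163122177124023), (39.93437957763672, 11.2022123336792), 0.6141664385795593)
collar 3628 [-0.0081 -0.0286  0.0424] [0.0272 0.0274 0.06  ] [ 0.0145 -0.001   0.0509]
 plane z= [0.0111 0.0054 0.0513] ((9.676700592041016, -0.7569445371627808), 32.40814208984375)
brass 2298 0.0598 ((557.7610473632812, -151.9995880126953), (35.31269073486328, 55.91865158081055), 11.81521224975586)
case 9370 ((565.9423828125, -150.0166473388672), (72.01087951660156, 109.65042877197266), 11.784893035888672)
[ 0.54822771 -0.15443869  0.11104175] [-2.80224348  3.13111994  5.13669228] [-0.12  0.27 -0.07  0.07  0.21 -0.01]
```

View pics/s7.png

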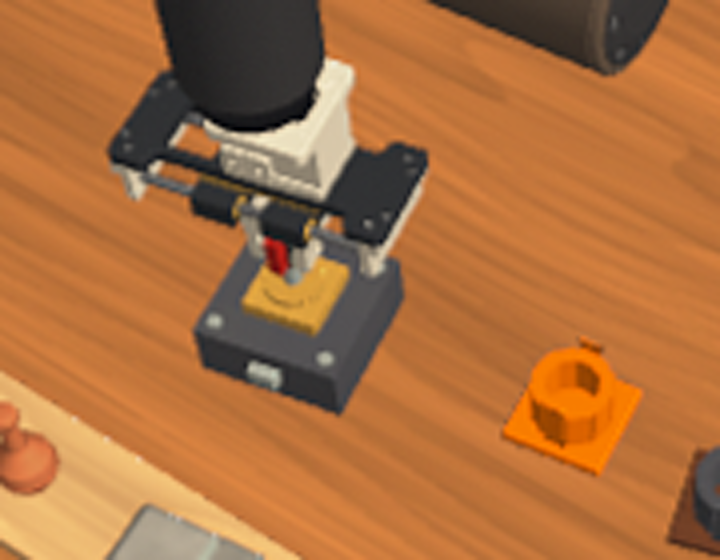

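View pics/w7.png

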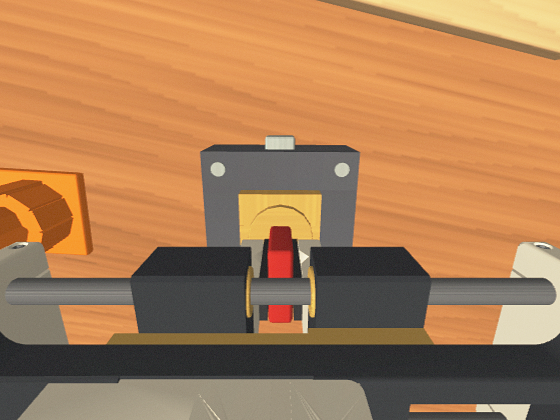

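The bolt is nearly in and the collar is within about 1 mm of flush. The push relaxed when I eased off, so I'll finish with a slight preload as the last target.

Request:
{"op": "apply_moves", "data": {"targets": [[[0, 0, 0.04], [0.03, 0.04, 0], 8], [[0, 0, 0.04], [0, 0, 0], 8]]}}

```text
time_s: 7.35
tcp_pos: [0.5483, -0.1547, 0.1101]
eef_rot: [179.9, -0.7, 12.2]
contact_force: [-9.9, 6.8, 24.5]
gripper_width: 0.0117
```

Run:
```python
from plant import r
from h import *
for n in("wrist","wrist","scene"):
    s=r.get_state();print(s["tcp_pos"].round(4),s["eef_rot"].round(2),s["contact_force"].round(1),s["gripper_width"],s["time_s"])
    c=r.capture(n)
    if n=="wrist":W=keypose(c);pickle.dump((s,c),open("w8.pkl","wb"))
    else: cv2.imwrite("pics/s8.png",cv2.resize(c["img"][100:240,150:330],None,fx=4,fy=4,interpolation=cv2.INTER_CUBIC))
```

```text
[ 0.5483 -0.1547  0.1101] [179.92  -0.72  12.19] [-9.9  6.8 24.5] 0.011742399701591614 7.35
red 1530 [-0.0208 -0.006  -0.0219] [0.0198 0.0054 0.0138] top ((-0.34433746337890625, -0.35229969024658203), (40.32487869262695, 11.30804443359375), 0.5663129091262817)
collar 3609 [-0.01   -0.0287  0.0425] [0.0271 0.0274 0.06  ] [ 0.0143 -0.001   0.0499]
 plane z= [0.0202 0.0032 0.0502] ((8.042219161987305, -0.6980342864990234), 33.233516693115234)
[ 0.5482 -0.1547  0.1101] [179.92  -0.71  12.18] [-6.8  4.5 17.8] 0.01190460835959564 7.4
red 1514 [-0.0212 -0.006  -0.0216] [0.0195 0.0054 0.0139] top ((-0.7040309906005859, -0.3577709197998047), (40.334014892578125, 11.341181755065918), 0.5594968199729919)
collar 3612 [-0.0103 -0.0287  0.0418] [0.027  0.0274 0.06  ] [ 0.0144 -0.001   0.0499]
 plane z= [0.0185 0.0028 0.0502] ((7.848364353179932, -0.6847152709960938), 33.304443359375)
[ 0.5482 -0.1547  0.1101] [179.92  -0.71  12.18] [-6.4  3.8 18.9] 0.011785879764987923 7.45
```

View pics/s8.png

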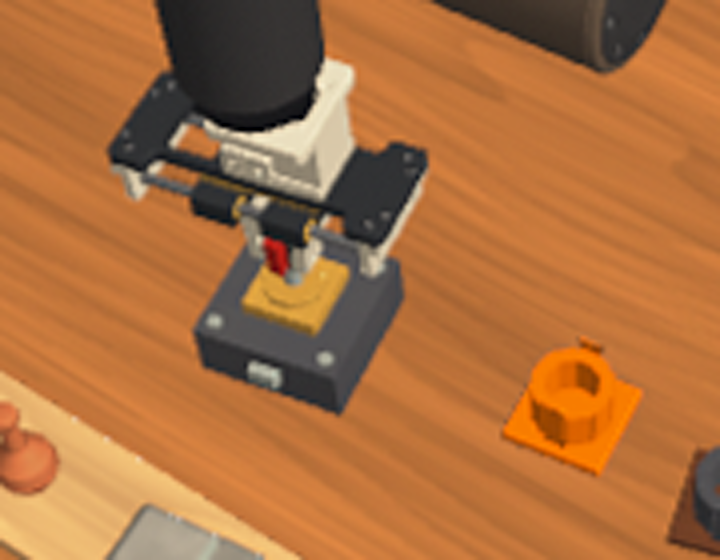

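The pose is steady. The collar top is 6 mm above the boss, which is its own thickness, so it sits flush. The push is about 18 N against the 8 N spring, and the bolt is drawn. Handing in.

Run:
```python
from plant import r
print(r.close_job());s=r.get_state();print(s["time_s"],s["tcp_pos"],s["contact_force"],s["gripper_width"])
```

```text
the job is handed in; nothing more can be done
None
the job is handed in; nothing more can be done
```

I lifted the key straight out of its holder, turned it about 20° to match the lock's slots, and slid it down against the spring. I handed the job in at about 7.5 s, still gripping the handle and pressing; no verdict is reported.

My last checks before handing in:
- **Depth:** the tool was stopped at TCP z 0.110 m. The collar top stood 6 mm above the boss, which is its own thickness, so it reads as flush. The bolt looked drawn in to the case.
- **Push and grip:** upward force was about 18 N, against the 8 N spring. The fingers held at 11.8 mm on the 12 mm handle, with the squeeze set to 50 N.
- **Alignment:** the key's axis was within about 1 mm of the socket and its yaw within about 0.5° of the slots. Tool tilt was about 0.7°, and a plane fitted through the collar and boss together suggested about 1°. Both are well under the 4° limit.

- **Disagreement:** the fixed cameras and the wrist camera differed by about 2 mm in y for the socket. I used the wrist view because it sees the key and the socket together, and the key went in without jamming.
- **Force peak:** the vertical force briefly reached about 37 N (41 N with the sideways part) when the collar first touched, so I eased off before the final press.
- **Shelf:** the arm stayed well away from the four pieces. I did not measure them again at the end.

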